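# Hold the collar on the shaft flat

### The job

Turn the upright gearbox shaft until its set-screw flat faces out along the hex-key channel on top of the gearbox, and fit the square steel collar over it with the set screw pointing out along that channel and its tip on the flat. Press the collar fully home against the sprung sleeve, down to the shaft's shoulder, and finish while still holding it down there in the fingers so that a team-mate can tighten the screw: do not let go. Leave the wheel, the screwdriver and the bracket where they are.

Things in the scene. Friction and masses are not known exactly. Their poses are not given: they have to be found in the camera images.
- gearbox: Fixed aluminium gearbox, 110 x 110 x 60 mm high; origin at the centre of its underside, shaft upright above it. Its x axis is the way the hex-key channel runs out: two dark ribs on the top face, 5 mm wide and high, 22 mm apart, from 23 to 53 mm out from the shaft. A black motor, 54 mm across, sticks out 65 mm from its -x side, 30 mm up.
- seat (a point): Point on the shaft axis at the top of the shaft's shoulder (26 mm across), 70 mm above the bench, where the collar's underside rests when it is fully home; axes as the gearbox's.
- shaft_top (a point): Centre of the shaft's top end, 106 mm above the bench. Above the shoulder the shaft is a 36 mm long steel D-section: 20 mm diameter, with one flat 16 mm wide along its whole length, 6 mm from the axis (16 mm across the flat). Top 2.5 mm bevelled. This point's x axis is the way the flat faces. The shaft turns with about 0.1 N m and stays where it is left.
- shaft (a joint): Turn of the shaft in rad: 0 = flat faces exactly along the gearbox's x (the channel); positive = counter-clockwise seen from above; range -2.8 to 2.8, starts positive at 0.5 to 2.0.
- sleeve (a joint): How far the dark steel spring sleeve round the shoulder (38 mm outside diameter) is pushed down, in m: 0 = up, its top 6 mm above the shoulder; 0.006 = pressed level with the shoulder. The spring pushes back with about 4 N at first and 8.5 N when fully down.
- collar_center (a point): Centre, half-way up, of the loose square steel collar, 38 x 38 x 22 mm high, about 0.19 kg, with an upright 22.4 mm round bore right through. Its x axis points out along the set screw; the two y faces are free to grip. It starts lying flat, bore upright, on the timber block.
- screw_head (a point): Outer end of the collar's dark set screw: the head, 9 mm across, sticks out 12 mm from the +x face at half height, ending 31 mm from the bore's axis. Inside the bore the screw's tip (6 mm across) reaches to 7.5 mm from the axis, so the collar goes down over the shaft only with the tip over the flat, within about 15 degrees.
- block: Fixed timber offcut, 150 (x) x 100 (y) x 38 mm high, on which the collar starts; origin at the centre of its underside.
- wheel: Bystander: green spoked wheel lying flat, 100 mm across, 28 mm high; origin at the centre of its underside.
- screwdriver: Bystander: screwdriver lying on the bench along its own x axis.
- bracket: Bystander: aluminium angle bracket, 70 x 50 mm foot and a 50 mm high upright at its +x end; origin at the centre of its underside.
Not all that is in view belongs to the job. Several things have the shape of the gearbox; the one meant has the colours described above. Of the things shaped like the part that bears collar_center, the bare steel one is meant.

How it is judged:
By the outcome, as a careful person would: the job done as asked, in the order asked, and still so for the second after the job is handed in, while the arm keeps its last pose, push and grip.
It also fails if it takes over 58 s, if anything falls off the work surface, if the arm or the gripper's body presses on something with over 40 N, if the wrist force passes 120 N, or if a joint passes its speed limit or range.

### The arm

A 6-joint arm with a two-finger parallel gripper is mounted at the origin on the work surface. World frame = base frame: x ahead of the robot, y to its left, z up, the work surface at z = 0. Lengths are in m, angles in rad, forces in N, time in s.
With the tool pointing down it reaches from about 0.4 to 0.825 m from the base axis. Payload 7 kg.
Tool frame: the origin (TCP) lies at the very end of the fingers, on their centre line; the grasp point (between the pads) lies 19 mm behind it (arm.grasp_offset is the distance from the TCP to the grasp point, in m); z points along the fingers, y is the line along which they close (so a half turn about z gives the same grasp; the last joint's range is limited). The gripper opens to 88 mm and grips with 3 to 60 N. Pads are 19 mm wide; open, the fingers measure 130 mm over their backs; the gripper's body (78 mm by 193 mm) begins 47 mm behind the grasp point.
Start: joints at [-1.04, 0.359, 0.012, 0, -1.224, -0.288], TCP at [0.162, -0.655, 0.227] pointing down, gripper open.
Joint ranges: [-3.07, 3.07], [-1.43, 2.12], [-1.02, 1.25], [-3.03, 1.67], [-3.05, -0], [-3.03, 3.03]. Speed limits (rad/s): [2.39, 2.39, 3.01, 3.14, 3.14, 3.14].

### API

Orientations are given as a 3x3 rotation matrix whose columns are the frame's x, y, z axes.
In Python, from bench import arm gives the robot as it stands.
- The arm moves only by the tool arm_command, never from a script. Its arguments are lists of equal length, an entry for each row: "claw": the gripper command: -1 is shut, 1 is fully open, values between are in proportion; "delta_pos": the shift along the tool's x, y, z in mm, a list of three; "yaw": the turn about the tool's z in degrees. In form: {"claw": [claw, ...], "delta_pos": [[tx, ty, tz], ...], "yaw": [yaw, ...]}. A call has 1 to 8 rows; each row shifts and turns the commanded pose from where the row before left it, along the tool's axes as they then stand; what a row does not reach is not made up. A row lasts 1/8 s, in which the tool goes at most 62.5 mm and 10.7 degrees, less where a joint would pass 70% of its speed; a pose out of reach is approached as far as the arm can. A call with a gripper value outside its range is refused whole. The fingers move at their own pace and stop on an object; the grip force is fixed at half the most. Time passes only in rows, so rows that do not move let the fingers close. It gives the time, the measured TCP pose, the force, the opening and the grip force at its end, in the units of the state.
- arm.observe(): the state, without advancing time (a new reading comes with each control period).
- arm.snapshot(name): name is "side" or "top" or "wrist"; returns a dict with "frame" (480x640x3 uint8, blue, green, red), "depth" (480x640 float32, m along the optical axis (not along the pixel's ray), 0 where there is no reading), "intrinsics" (3x3 intrinsics, pixels), "R" (3x3) and "t" (3): a world point X has camera coordinates R X + t; the wrist camera has in their place "hand_eye" (4x4, takes a point from camera to tool coordinates, whose origin is the TCP and whose axes are the flange's). Camera axes: x right, y down, z forward; pixel columns grow to the right and rows downward; lengths in m; the calibration is good to about 2 mm. A picture is of the moment at which its call begins: read the wrist's pose just before it.
- arm.hand_in(): hands the job in; it is judged then, once.
The state is a dict: "time_s": time; "joints": joint angles; "joint_velocities": joint speeds; "joint_torque": joint torques, N m; "position": TCP position; "eef_rot": TCP orientation; "ft_force": force on the tool from outside, world axes, zero at the start; "wrist_torque": the same for the moment, N m; "gripper_width": finger opening in m; "grasp_force": force on a finger pad.
Only numpy, scipy, OpenCV 4.12 (cv2) and the standard library are available. Lean on these libraries where they do the work, as an engineer would, in place of code of your own. Each camera call takes 0.05 s, during which the arm holds its last target. There are 200 camera calls.

## Working session

There is one attempt and no reset: what is moved stays moved. The work goes in short steps, Python scripts to look and compute and a tool call to move; the robot and the scene stay as the last step left them, time stands still between calls to the robot, and variables do not carry over. Pictures are saved under pics/ and viewed, at most 10 in all, crops included, and the job is handed in when it is done.

Besides the shell and the picture viewer there is one more tool, called after ">>>" as name(argument=value, ...) on one line, values as JSON. arm_command: Moves the arm, as the interface text tells. Its arguments: {"type":"object","properties":{"claw":{"type":"array"},"delta_pos":{"type":"array"},"yaw":{"type":"array"}},"required":["claw","delta_pos","yaw"]}

```bash
mkdir -p pics; ls; cat > h.py <<'E'
import numpy as np,cv2
from bench import arm
def snap(n):
    s=arm.observe(); d=arm.snapshot(n)
    if 'hand_eye' in d:
        H=np.array(d['hand_eye']); R=np.array(s['eef_rot']); p=np.array(s['position'])
        Rc=R@H[:3,:3]; c=R@H[:3,3]+p
    else:
        Rc=np.array(d['R']).T; c=-Rc@np.array(d['t'])
    d['Rc']=Rc; d['c']=c; return d
def onplane(d,uv,z):
    K=np.array(d['intrinsics']); r=d['Rc']@np.linalg.solve(K,[uv[0],uv[1],1.]); return d['c']+r*(z-d['c'][2])/r[2]
def proj(d,X):
    K=np.array(d['intrinsics']); v=K@(d['Rc'].T@(np.array(X)-d['c'])); return v[:2]/v[2]
def cloud(d):
    K=np.array(d['intrinsics']); D=d['depth']; v,u=np.mgrid[:480,:640]
    P=np.stack([(u-K[0,2])/K[0,0]*D,(v-K[1,2])/K[1,1]*D,D],-1); return P@d['Rc'].T+d['c']
E
python3 - <<'E'
from h import *
import pickle
for n in ['top','side','wrist']:
    d=snap(n); cv2.imwrite(f'pics/{n}0.png',d['frame']); pickle.dump(d,open(f'{n}0.pkl','wb')); print(n,d['c'].round(3),d['Rc'].round(2).tolist(),np.array(d['intrinsics'])[0,0])
s=arm.observe();print(s['eef_rot'],s['ft_force'],s['gripper_width'],s['time_s'])
E
```

```text
pics
top [0.39  0.004 1.386] [[-0.01, -0.98, 0.17], [-1.0, 0.01, 0.01], [-0.01, -0.17, -0.98]] 570.0300385869418
side [0.133 0.814 0.978] [[-0.85, -0.37, 0.38], [-0.53, 0.57, -0.63], [0.02, -0.73, -0.68]] 460.2235169272672
wrist [ 0.085 -0.675  0.383] [[-0.24, 0.93, 0.28], [0.97, 0.23, 0.07], [0.0, 0.29, -0.96]] 368.1799391279414
[[-9.70673859e-01 -2.40399751e-01 -4.67256090e-04]
 [-2.40400152e-01  9.70673099e-01  1.22514796e-03]
 [ 1.59027652e-04  1.30154754e-03 -9.99999140e-01]] [ 0.84350627  0.42723915 -0.06796324] 0.08765202930377528 0.15
```

View pics/top0.png

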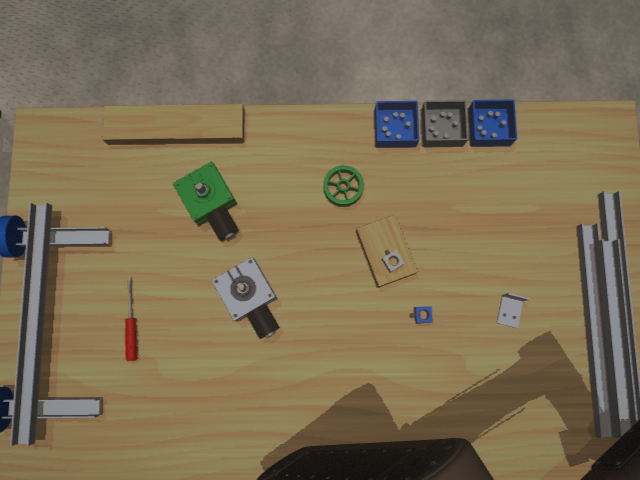

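View pics/side0.png

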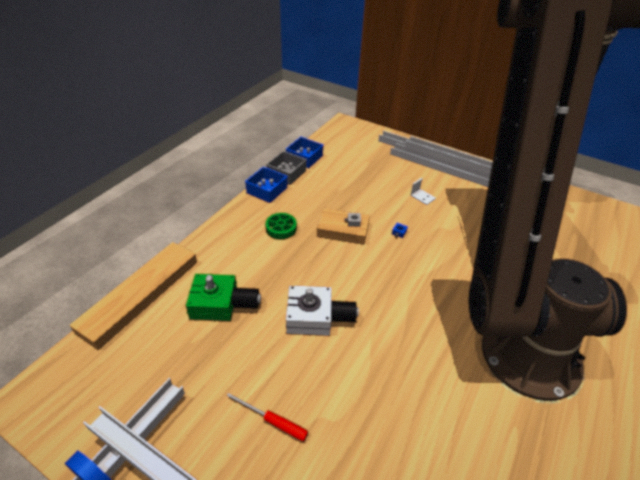

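The top view shows the aluminium gearbox at about (245,290), with its channel running up-left, and the steel collar at (393,260) on the block, screw up-left. I'll measure both.

```bash
python3 - <<'E'
from h import *
import pickle
d=pickle.load(open('top0.pkl','rb'))
print('collar',onplane(d,(393,260.5),.06),'screw',onplane(d,(385,251),.049),'shafttop',onplane(d,(242,287),.106))
print('gb',[onplane(d,p,.06).round(3) for p in [(252,258),(214,292),(237,320),(276,292)]],'motor',onplane(d,(265,330),.04))
im=d['frame']
a=cv2.resize(im[240:345,195:295],(600,600*105//100)[:2],interpolation=cv2.INTER_CUBIC)[:600]
b=cv2.resize(im[230:290,350:420],None,fx=8,fy=8,interpolation=cv2.INTER_CUBIC)
a=cv2.resize(im[250:320,205:285],(480,420),interpolation=cv2.INTER_CUBIC); b=cv2.resize(im[235:290,365:415],(320,352),interpolation=cv2.INTER_CUBIC)
o=np.zeros((420,800,3),np.uint8);o[:,:480]=a;o[:352,480:]=b;cv2.imwrite('pics/crop.png',o)
E
```

```text
collar [ 0.58162169 -0.15507778  0.06      ] screw [ 0.60620322 -0.13813366  0.049     ] shafttop [0.51841367 0.19214361 0.106     ]
gb [array([0.591, 0.176, 0.06 ]), array([0.512, 0.264, 0.06 ]), array([0.447, 0.209, 0.06 ]), array([0.511, 0.119, 0.06 ])] motor [0.42372796 0.14659875 0.04      ]
```

View pics/crop.png

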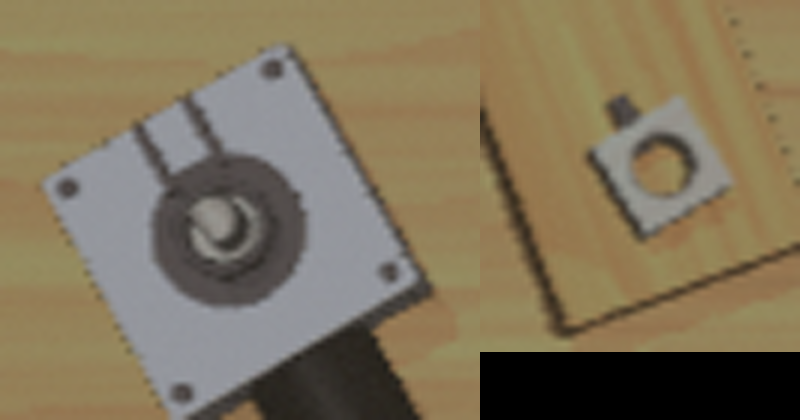

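>>> arm_command(claw=[1,1,1,1,1,1,1,1], delta_pos=[[-35,26,0],[-44,32,0],[-44,32,0],[-44,32,0],[-44,32,0],[-44,32,0],[-44,32,0],[-44,32,0]], yaw=[0,0,0,0,0,0,0,0])

```text
time_s: 1.15
position: [0.4359, -0.3285, 0.2266]
eef_rot: [[-0.971, -0.24, 0.0], [-0.24, 0.971, 0.0], [-0.0, -0.0, -1.0]]
ft_force: [1.9, 0.3, -0.1]
gripper_width: 0.0874
grasp_force: 0.0
```

>>> arm_command(claw=[1,1,1,1,1,1,1,1], delta_pos=[[-44,32,0],[-44,32,0],[-44,32,0],[-40,30,0],[-16,12,0],[0,0,0],[0,0,0],[0,0,0]], yaw=[0,0,0,0,0,-9,-9,0])

```text
time_s: 2.15
position: [0.5841, -0.1511, 0.2264]
eef_rot: [[-0.85, -0.527, -0.001], [-0.527, 0.85, 0.0], [0.0, 0.0, -1.0]]
ft_force: [1.1, 0.2, -0.1]
gripper_width: 0.088
grasp_force: 0.0
```

```bash
python3 - <<'E'
from h import *
import pickle
s=arm.observe();print(s['position'],s['joints'],s['eef_rot'],s['time_s'])
d=snap('wrist');cv2.imwrite('pics/w1.png',d['frame']);pickle.dump(d,open('w1.pkl','wb'))
print(proj(d,[.58,-.155,.06]))
E
```

```text
[ 0.58406671 -0.15113898  0.22636529] [ 7.02599791e-02  2.42267398e-01 -1.52760805e-01 -8.92494138e-05
 -1.17629899e+00 -1.08539914e+00] [[-8.49571959e-01 -5.27472463e-01 -5.35338993e-04]
 [-5.27472558e-01  8.49572068e-01  4.49230217e-05]
 [ 4.31113398e-04  3.20541968e-04 -9.99999856e-01]] 2.15
[323.71020172 223.5793066 ]
```

View pics/w1.png

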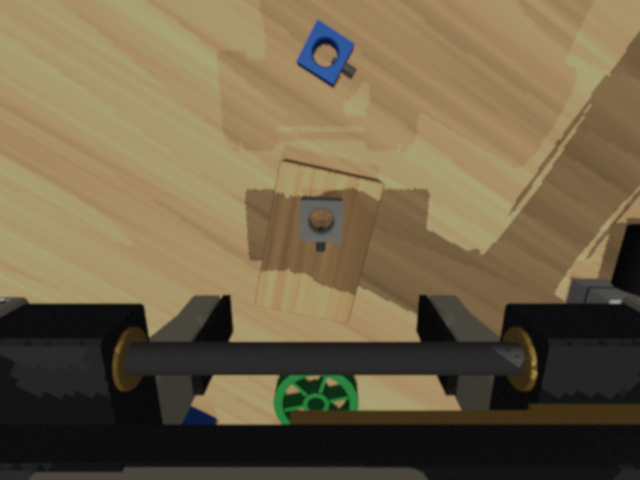

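The wrist view shows the steel collar at about (321,220). Its screw points straight down in the image, so it is nearly aligned with the tool. I'll measure it.

```bash
python3 - <<'E'
from h import *
import pickle
d=pickle.load(open('w1.pkl','rb'))
P=cloud(d); m=((P[...,2]>.05)&(P[...,2]<.075)).astype(np.uint8); m[300:]=0
n,l,st,c=cv2.connectedComponentsWithStats(m); k=l[220,306]; print(st[k],c[k])
top=(l==k); print('z',np.median(P[top][:,2]))
cs,h=cv2.findContours(top.astype(np.uint8),cv2.RETR_CCOMP,cv2.CHAIN_APPROX_NONE)
for q in cs:
    if len(q)<20: continue
    W=np.array([onplane(d,p[0],.06)[:2] for p in q]); 
    r=cv2.minAreaRect((W*1000).astype(np.float32)); e=cv2.minEnclosingCircle((W*1000).astype(np.float32)); print(len(q),r,e)
hsv=cv2.cvtColor(d['frame'],cv2.COLOR_BGR2HSV); mm=(hsv[...,2]<50); ys,xs=np.nonzero(mm[238:258,305:337]); print('screw px',xs.mean()+305,ys.mean()+238,xs.size)
c=onplane(d,(xs.mean()+305,ys.mean()+238),.049);print(c)
E
```

```text
[ 300  199   43   54 1497] [320.73480294 221.95323981]
z 0.059040100106499405
183 ((583.2699584960938, -155.94003295898438), (49.051124572753906, 37.7102165222168), 30.703739166259766) ((580.5723266601562, -157.5222625732422), 27.656675338745117)
74 ((578.876708984375, -158.78819274902344), (21.809476852416992, 21.1943359375), 76.92314910888672) ((578.3253173828125, -158.89584350585938), 11.67807388305664)
screw px 319.5 246.0 10
[ 0.60274658 -0.14561739  0.049     ]
```

>>> arm_command(claw=[1,1,1,1,1,1,1,1], delta_pos=[[-18,45,0],[-21,54,0],[-21,54,0],[-21,54,0],[-21,54,0],[-20,50,0],[-3,15,40],[0,0,0]], yaw=[0,0,0,0,0,0,0,0])

```text
time_s: 3.2
position: [0.5162, 0.1917, 0.1841]
eef_rot: [[-0.85, -0.527, -0.004], [-0.527, 0.85, -0.003], [0.005, 0.0, -1.0]]
ft_force: [-0.6, -0.8, -0.0]
gripper_width: 0.0876
grasp_force: 0.0
```

```bash
python3 - <<'E'
from h import *
import pickle
d=snap('wrist');pickle.dump(d,open('w2.pkl','wb'))
print(arm.observe()['joints'])
f=d['frame'].copy(); u,v=proj(d,[.518,.192,.106]).astype(int);print(u,v)
cv2.imwrite('pics/w2.png',np.hstack([cv2.resize(f,(400,300)),cv2.resize(f[v-60:v+60,u-80:u+80],(400,300),interpolation=cv2.INTER_CUBIC)]))
P=cloud(d); m=((P[...,2]>.1)&(P[...,2]<.115)).astype(np.uint8)
n,l,st,c=cv2.connectedComponentsWithStats(m)
for k in range(1,n):
    if st[k][4]>100: print(st[k],c[k],P[l==k].mean(0))
E
```

```text
[ 7.09454540e-01  1.89634018e-01 -3.18752488e-01  2.36368933e-04
 -1.06514924e+00 -1.72476025e+00]
324 263
[313 250  25  29 561] [324.86987522 264.79500891] [0.51881525 0.19306329 0.10452869]
```

View pics/w2.png

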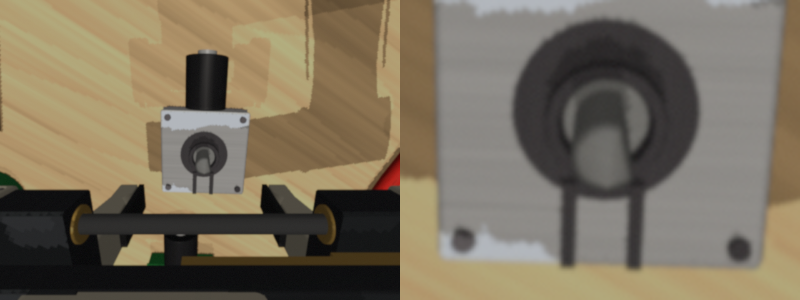

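```bash
cat > flat.py <<'E'
from h import *
def flat(d,guess=(.518,.193)):
    P=cloud(d); m=(P[...,2]>.085)&(P[...,2]<.115)&(np.hypot(P[...,0]-guess[0],P[...,1]-guess[1])<.014)
    T=m&(P[...,2]>.103); X=P[T][:,:2]*1000
    print('n',T.sum(),'z',np.median(P[T][:,2]))
    th=np.radians(np.arange(0,360,10)); U=np.c_[np.cos(th),np.sin(th)]
    hi=np.percentile(X@U.T,98.5,axis=0); c=X.mean(0)
    W=hi+np.roll(hi,18)
    print('mean',c); print('supp',dict(zip(range(0,360,10),(hi-U@c).round(1)))); print('width',dict(zip(range(0,180,10),W[:18].round(1))))
E
python3 - <<'E'
from flat import *
import pickle
d=pickle.load(open('w2.pkl','rb')); flat(d)
P=cloud(d)
# gearbox top outline
m=((P[...,2]>.052)&(P[...,2]<.068)).astype(np.uint8); m[330:]=0
n,l,st,c=cv2.connectedComponentsWithStats(m); k=1+np.argmax(st[1:,4]); print(st[k])
W=(P[l==k][:,:2]*1000).astype(np.float32); print('gb',cv2.minAreaRect(W))
cs,_=cv2.findContours((l==k).astype(np.uint8),0,1); q=max(cs,key=len)
print('gb img',cv2.minAreaRect(np.array([onplane(d,p[0],.06)[:2]*1000 for p in q],np.float32)))
# sleeve ring: z .07-.08
R=(P[...,2]>.072)&(P[...,2]<.081)&(np.hypot(P[...,0]-.518,P[...,1]-.193)<.03); X=P[R]
print('sleeve',X.shape,cv2.minEnclosingCircle((X[:,:2]*1000).astype(np.float32)),np.median(X[:,2]))
f=d['frame']; cv2.imwrite('pics/c2.png',cv2.resize(f[235:305,285:365],(800,600)[:2],interpolation=cv2.INTER_CUBIC))
E
```

```text
n 498 z 0.10490484081007086
mean [519.1034951  193.18683141]
supp {0: np.float64(8.2), 10: np.float64(8.4), 20: np.float64(8.7), 30: np.float64(8.8), 40: np.float64(9.2), 50: np.float64(9.6), 60: np.float64(9.6), 70: np.float64(9.7), 80: np.float64(9.5), 90: np.float64(9.1), 100: np.float64(8.6), 110: np.float64(8.1), 120: np.float64(7.2), 130: np.float64(6.8), 140: np.float64(6.8), 150: np.float64(7.4), 160: np.float64(8.0), 170: np.float64(8.2), 180: np.float64(8.6), 190: np.float64(8.8), 200: np.float64(8.8), 210: np.float64(8.6), 220: np.float64(8.6), 230: np.float64(8.4), 240: np.float64(8.1), 250: np.float64(8.1), 260: np.float64(8.1), 270: np.float64(7.9), 280: np.float64(7.7), 290: np.float64(7.7), 300: np.float64(7.8), 310: np.float64(7.7), 320: np.float64(7.7), 330: np.float64(7.8), 340: np.float64(8.0), 350: np.float64(8.1)}
width {0: np.float64(16.8), 10: np.float64(17.2), 20: np.float64(17.5), 30: np.float64(17.4), 40: np.float64(17.8), 50: np.float64(18.0), 60: np.float64(17.7), 70: np.float64(17.8), 80: np.float64(17.5), 90: np.float64(17.0), 100: np.float64(16.3), 110: np.float64(15.8), 120: np.float64(15.0), 130: np.float64(14.5), 140: np.float64(14.6), 150: np.float64(15.2), 160: np.float64(16.0), 170: np.float64(16.4)}
[  258    86   143   225 19340]
gb ((490.5773620605469, 178.31695556640625), (174.55490112304688, 110.39415740966797), 29.92089080810547)
gb img ((491.1566162109375, 178.63983154296875), (174.1809844970703, 108.56568908691406), 29.830167770385742)
sleeve (722, 3) ((518.6060180664062, 194.48934936523438), 18.865503311157227) 0.07506969747448392
```

View pics/c2.png

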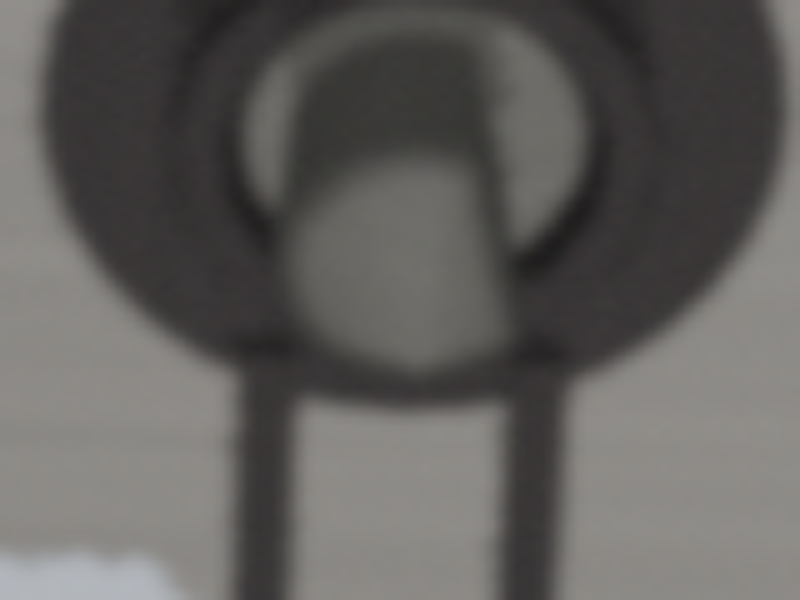

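>>> arm_command(claw=[1,1,1,1,1,1,1,1], delta_pos=[[0,0,0],[0,0,0],[0,0,0],[0,0,0],[0,0,0],[0,0,0],[0,0,0],[0,0,0]], yaw=[-10.6,-10.6,-10.6,-10.6,-10.6,-10.6,-10.6,-10.6])

```text
time_s: 4.25
position: [0.5194, 0.1909, 0.1885]
eef_rot: [[0.452, -0.892, 0.002], [-0.892, -0.452, 0.001], [0.0, -0.002, -1.0]]
ft_force: [-0.6, 0.8, 0.6]
gripper_width: 0.0873
grasp_force: 0.0
```

>>> arm_command(claw=[1,1,1,1,1,1,1,1], delta_pos=[[0,0,0],[0,0,0],[0,0,0],[0,0,0],[0,0,0],[0,0,0],[0,0,0],[0,0,0]], yaw=[-10.6,-10.6,-10.6,-10.6,-10.6,-10.6,-10.6,-10.6])

```text
time_s: 5.25
position: [0.5194, 0.1909, 0.1885]
eef_rot: [[0.929, 0.369, 0.002], [0.369, -0.929, 0.001], [0.002, -0.0, -1.0]]
ft_force: [-0.8, 0.5, 0.6]
gripper_width: 0.088
grasp_force: 0.0
```

>>> arm_command(claw=[1,1,1,1], delta_pos=[[0,0,0],[0,0,0],[0,0,0],[0,0,0]], yaw=[-10.6,-10.6,0,0])

```text
time_s: 5.75
position: [0.5188, 0.1914, 0.1875]
eef_rot: [[0.739, 0.674, 0.001], [0.674, -0.739, 0.001], [0.001, 0.0, -1.0]]
ft_force: [0.1, -0.1, 1.1]
gripper_width: 0.0874
grasp_force: 0.0
```

```bash
cat > go.py <<'E'
from h import *
def go(x,y,z=None,yawy=None):
    s=arm.observe(); R=np.array(s['eef_rot']); p=np.array(s['position'])
    t=np.array([x,y,p[2] if z is None else z]); print('t',s['time_s'],'delta mm',(R.T@(t-p)*1000).round(1),'yaw of y',np.degrees(np.arctan2(R[1,1],R[0,1])).round(2)%360,'j',np.round(s['joints'],2))
E
python3 - <<'E'
from flat import *
from go import *
import pickle
go(.5186,.1944,.082)
d=snap('wrist');pickle.dump(d,open('w3.pkl','wb')); flat(d,(.5186,.1944))
E
```

```text
t 5.75 delta mm [  1.8  -2.4 105.5] yaw of y 312.39 j [ 0.71  0.19 -0.32  0.   -1.06  1.6 ]
n 505 z 0.10508848535653206
mean [519.67600684 193.55196   ]
supp {0: np.float64(7.8), 10: np.float64(7.9), 20: np.float64(8.2), 30: np.float64(8.5), 40: np.float64(8.8), 50: np.float64(9.0), 60: np.float64(9.1), 70: np.float64(8.9), 80: np.float64(9.0), 90: np.float64(8.6), 100: np.float64(8.4), 110: np.float64(7.9), 120: np.float64(7.3), 130: np.float64(7.0), 140: np.float64(7.1), 150: np.float64(7.7), 160: np.float64(8.3), 170: np.float64(8.8), 180: np.float64(9.1), 190: np.float64(9.3), 200: np.float64(9.3), 210: np.float64(9.4), 220: np.float64(9.3), 230: np.float64(8.9), 240: np.float64(8.8), 250: np.float64(8.7), 260: np.float64(8.5), 270: np.float64(8.3), 280: np.float64(8.2), 290: np.float64(8.0), 300: np.float64(7.9), 310: np.float64(7.8), 320: np.float64(7.7), 330: np.float64(7.6), 340: np.float64(7.6), 350: np.float64(7.6)}
width {0: np.float64(16.8), 10: np.float64(17.2), 20: np.float64(17.5), 30: np.float64(17.9), 40: np.float64(18.0), 50: np.float64(18.0), 60: np.float64(17.9), 70: np.float64(17.6), 80: np.float64(17.5), 90: np.float64(16.9), 100: np.float64(16.6), 110: np.float64(15.9), 120: np.float64(15.2), 130: np.float64(14.8), 140: np.float64(14.8), 150: np.float64(15.3), 160: np.float64(15.9), 170: np.float64(16.5)}
```

>>> arm_command(claw=[1,1,1,1,1,-1,-1,-1], delta_pos=[[2,-0.5,20],[0,0,30],[0,0,30],[0,0,25],[0,0,0],[0,0,0],[0,0,0],[0,0,0]], yaw=[-2.6,0,0,0,0,0,0,0])

```text
time_s: 6.8
position: [0.5197, 0.194, 0.0825]
eef_rot: [[0.703, 0.711, 0.001], [0.711, -0.703, 0.001], [0.002, 0.0, -1.0]]
ft_force: [-0.1, 0.4, -0.3]
gripper_width: 0.0629
grasp_force: 0.0
```

>>> arm_command(claw=[-1,-1,-1,-1], delta_pos=[[0,0,0],[0,0,0],[0,0,0],[0,0,0]], yaw=[0,0,0,0])

```text
time_s: 7.3
position: [0.5193, 0.1936, 0.0815]
eef_rot: [[0.703, 0.711, -0.0], [0.711, -0.703, -0.0], [-0.0, -0.0, -1.0]]
ft_force: [0.9, -0.0, -0.6]
gripper_width: 0.0231
grasp_force: 0.0
```

```bash
python3 - <<'E'
from go import *
go(.520,.193,.082)
E
```

```text
t 7.3 delta mm [ 0.1  0.9 -0.5] yaw of y 315.31 j [ 0.71  0.3  -0.44  0.   -0.83  1.65]
```

>>> arm_command(claw=[-1,-1,-1,-1], delta_pos=[[0,0.9,0],[0,0,0],[0,0,0],[0,0,0]], yaw=[0,0,0,0])

```text
time_s: 7.8
position: [0.5196, 0.1933, 0.0815]
eef_rot: [[0.703, 0.711, -0.0], [0.711, -0.703, 0.0], [-0.0, -0.001, -1.0]]
ft_force: [-3.7, 3.1, 1.2]
gripper_width: 0.0153
grasp_force: 30.0
```

```bash
python3 - <<'E'
from go import *
go(.520,.193,.082)
s=arm.observe();print(s['wrist_torque'])
E
```

```text
t 7.8 delta mm [ 0.   0.5 -0.5] yaw of y 315.31 j [ 0.71  0.3  -0.44 -0.   -0.83  1.65]
[ 1.15370776  1.53717905 -0.11463405]
```

>>> arm_command(claw=[-1,-1,-1,-1,-1,-1,-1,-1], delta_pos=[[-0.4,-0.4,0],[-0.4,0,0],[-0.4,0,0],[-0.4,0,0],[-0.4,0,0],[-0.4,0,0],[-0.4,0,0],[-0.4,0,0]], yaw=[8,10,10,10,10,10,10,10])

```text
time_s: 8.8
position: [0.5173, 0.1936, 0.0815]
eef_rot: [[0.839, -0.544, 0.001], [-0.544, -0.839, 0.001], [0.0, -0.002, -1.0]]
ft_force: [-1.3, 4.9, -1.8]
gripper_width: 0.0156
grasp_force: 30.0
```

>>> arm_command(claw=[-1,-1,-1,-1,-1,-1], delta_pos=[[-0.4,0,0],[-0.4,0,0],[-0.3,0,0],[0,0,0],[0,0,0],[0,0,0]], yaw=[10,10,7.5,0,0,0])

```text
time_s: 9.55
position: [0.5168, 0.1944, 0.0815]
eef_rot: [[0.499, -0.867, 0.002], [-0.867, -0.499, 0.002], [-0.001, -0.002, -1.0]]
ft_force: [1.9, 6.1, -3.6]
gripper_width: 0.0159
grasp_force: 30.0
```

```bash
python3 - <<'E'
from go import *
go(.5177,.1935,.082)
s=arm.observe();print(s['wrist_torque'])
E
```

```text
t 9.55 delta mm [ 1.2 -0.3 -0.5] yaw of y 209.93 j [ 0.71  0.3  -0.45 -0.   -0.82 -0.19]
[ 1.91986821 -0.28705928 -0.0940807 ]
```

>>> arm_command(claw=[0.2,0.2,0.2,0.2,0.2,0.2,0.2,0.2], delta_pos=[[0,0,0],[0,0,0],[0,0,0],[0,0,-15],[0,0,-30],[0,0,-35],[0,0,-25],[0,0,0]], yaw=[0,0,0,0,0,0,0,0])

```text
time_s: 10.55
position: [0.5172, 0.1941, 0.19]
eef_rot: [[0.498, -0.867, 0.004], [-0.867, -0.498, 0.003], [-0.0, -0.005, -1.0]]
ft_force: [0.2, 0.9, -0.3]
gripper_width: 0.0526
grasp_force: 0.0
```

```bash
python3 - <<'E'
from flat import *
from go import *
import pickle
go(.578,-.1585,.19)
d=snap('wrist');pickle.dump(d,open('w4.pkl','wb')); flat(d,(.5186,.1944))
P=cloud(d);R=(P[...,2]>.072)&(P[...,2]<.081)&(np.hypot(P[...,0]-.518,P[...,1]-.193)<.03); X=P[R]
print('sleeve',X.shape,cv2.minEnclosingCircle((X[:,:2]*1000).astype(np.float32)),np.median(X[:,2]))
u,v=proj(d,[.5186,.1944,.09]).astype(int); cv2.imwrite('pics/c4.png',cv2.resize(d['frame'][v-50:v+50,u-60:u+60],(600,500),interpolation=cv2.INTER_CUBIC))
E
```

```text
t 10.55 delta mm [336.1 122.7  -0.8] yaw of y 209.84 j [ 0.71  0.18 -0.32  0.   -1.06 -0.19]
n 490 z 0.10496438250894358
mean [517.58026135 193.27783596]
supp {0: np.float64(8.2), 10: np.float64(7.7), 20: np.float64(7.1), 30: np.float64(6.8), 40: np.float64(7.3), 50: np.float64(7.9), 60: np.float64(8.5), 70: np.float64(9.1), 80: np.float64(9.5), 90: np.float64(9.4), 100: np.float64(9.4), 110: np.float64(9.2), 120: np.float64(9.4), 130: np.float64(9.0), 140: np.float64(8.9), 150: np.float64(8.7), 160: np.float64(8.4), 170: np.float64(8.4), 180: np.float64(8.0), 190: np.float64(7.9), 200: np.float64(7.6), 210: np.float64(7.8), 220: np.float64(7.4), 230: np.float64(7.4), 240: np.float64(7.5), 250: np.float64(7.6), 260: np.float64(8.0), 270: np.float64(8.1), 280: np.float64(8.3), 290: np.float64(8.3), 300: np.float64(8.3), 310: np.float64(8.8), 320: np.float64(9.1), 330: np.float64(9.0), 340: np.float64(8.9), 350: np.float64(8.6)}
width {0: np.float64(16.2), 10: np.float64(15.6), 20: np.float64(14.7), 30: np.float64(14.6), 40: np.float64(14.7), 50: np.float64(15.3), 60: np.float64(16.0), 70: np.float64(16.7), 80: np.float64(17.4), 90: np.float64(17.5), 100: np.float64(17.7), 110: np.float64(17.5), 120: np.float64(17.7), 130: np.float64(17.8), 140: np.float64(17.9), 150: np.float64(17.8), 160: np.float64(17.3), 170: np.float64(17.0)}
sleeve (707, 3) ((518.5739135742188, 194.42054748535156), 18.946147918701172) 0.07509496850758507
```

View pics/c4.png

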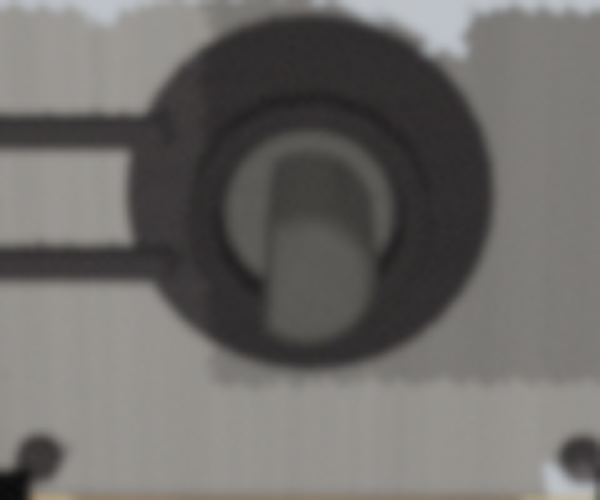

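>>> arm_command(claw=[1,1,1,1,1,1,1,1], delta_pos=[[38,14,0],[48,17.5,0],[48,17.5,0],[48,17.5,0],[48,17.5,0],[48,17.5,0],[48,17.5,0],[10,4,0]], yaw=[0,0,0,0,0,0,0,0])

```text
time_s: 11.6
position: [0.5757, -0.1621, 0.1855]
eef_rot: [[0.494, -0.869, -0.002], [-0.869, -0.494, -0.0], [-0.001, 0.002, -1.0]]
ft_force: [0.1, 0.9, -0.5]
gripper_width: 0.0877
grasp_force: 0.0
```

>>> arm_command(claw=[1,1,1,1,1,1,1,1], delta_pos=[[0,0,0],[0,0,0],[0,0,0],[0,0,0],[0,0,0],[0,0,0],[0,0,0],[0,0,0]], yaw=[10.5,10.5,10.5,10.5,10.5,10.5,10.5,10.5])

```text
time_s: 12.6
position: [0.5758, -0.1587, 0.1861]
eef_rot: [[-0.814, -0.581, -0.001], [-0.581, 0.814, 0.0], [0.001, 0.001, -1.0]]
ft_force: [-0.0, 0.3, -0.6]
gripper_width: 0.0873
grasp_force: 0.0
```

>>> arm_command(claw=[1,1], delta_pos=[[0,0,0],[0,0,0]], yaw=[5,0])

```text
time_s: 12.85
position: [0.5759, -0.1588, 0.1862]
eef_rot: [[-0.858, -0.513, -0.001], [-0.513, 0.858, 0.0], [0.001, 0.001, -1.0]]
ft_force: [-0.5, -0.8, -0.1]
gripper_width: 0.0874
grasp_force: 0.0
```

```bash
cat > col.py <<'E'
from h import *
def col(d,zt,guess):
    P=cloud(d); m=(abs(P[...,2]-zt)<.006)&(np.hypot(P[...,0]-guess[0],P[...,1]-guess[1])<.04); X=(P[m][:,:2]*1000)
    print('n',m.sum(),'z',np.median(P[m][:,2]))
    cs,_=cv2.findContours(m.astype(np.uint8),cv2.RETR_CCOMP,cv2.CHAIN_APPROX_NONE)
    for q in cs:
        if len(q)>20:
            W=np.array([onplane(d,p[0],zt)[:2]*1000 for p in q],np.float32); print(len(q),cv2.minAreaRect(W),cv2.minEnclosingCircle(W))
    # square only: drop points of screw (low z)
    m2=m&(P[...,2]>zt-.004); m2=cv2.morphologyEx(m2.astype(np.uint8),cv2.MORPH_OPEN,np.ones((9,9)))
    print('open',cv2.minAreaRect((P[m2>0][:,:2]*1000).astype(np.float32)))
E
python3 - <<'E'
from col import *
from go import *
import pickle
d=snap('wrist');pickle.dump(d,open('w5.pkl','wb'));col(d,.06,(.578,-.1585)); go(.578,-.1585,.041)
E
```

```text
n 1691 z 0.05916797419703773
185 ((579.1773071289062, -158.39260864257812), (39.33665466308594, 37.610897064208984), 29.9849853515625) ((579.4344482421875, -158.51060485839844), 26.934282302856445)
76 ((578.9935913085938, -158.59043884277344), (22.110652923583984, 21.4708309173584), 75.10643768310547) ((578.9749755859375, -158.7161102294922), 11.546160697937012)
open ((579.9808349609375, -158.01324462890625), (38.73176956176758, 37.75988006591797), 30.150659561157227)
t 12.9 delta mm [ -2.   -0.8 145.2] yaw of y 120.96 j [ 0.06  0.26 -0.22 -0.   -1.09 -1.09]
```

>>> arm_command(claw=[0.4,0.4,0.4,0.4,0.4,0.4,0.4,-1], delta_pos=[[-2.9,-1.3,20],[0,0,35],[0,0,35],[0,0,30],[0,0,18],[0,0,7],[0,0,0],[0,0,0]], yaw=[1,0,0,0,0,0,0,0])

```text
time_s: 13.9
position: [0.5801, -0.1589, 0.0425]
eef_rot: [[-0.867, -0.498, 0.001], [-0.498, 0.867, -0.0], [-0.001, -0.001, -1.0]]
ft_force: [0.8, 1.1, -0.0]
gripper_width: 0.0559
grasp_force: 0.0
```

>>> arm_command(claw=[-1,-1,-1,-1], delta_pos=[[0,0,0],[0,0,0],[0,0,0],[0,0,0]], yaw=[0,0,0,0])

```text
time_s: 14.4
position: [0.5797, -0.1588, 0.0422]
eef_rot: [[-0.868, -0.497, 0.001], [-0.497, 0.868, 0.0], [-0.001, -0.0, -1.0]]
ft_force: [-1.5, 1.4, 5.9]
gripper_width: 0.0375
grasp_force: 30.0
```

>>> arm_command(claw=[-1,-1,-1,-1,-1,-1,-1], delta_pos=[[0,0,-8],[0,0,-20],[0,0,-35],[0,0,-35],[0,0,-30],[0,0,-20],[0,0,0]], yaw=[0,0,0,0,0,0,0])

```text
time_s: 15.28
position: [0.5801, -0.159, 0.1911]
eef_rot: [[-0.868, -0.497, 0.003], [-0.497, 0.868, 0.0], [-0.003, -0.001, -1.0]]
ft_force: [-0.4, -0.2, -3.3]
gripper_width: 0.0377
grasp_force: 30.0
```

```bash
python3 - <<'E'
from col import *
from go import *
import pickle
s=arm.observe(); p=np.array(s['position']); R=np.array(s['eef_rot']);print(p,s['ft_force'],s['gripper_width'])
d=snap('wrist');pickle.dump(d,open('w6.pkl','wb'));print(proj(d,p+[0,0,.018]))
col(d,p[2]+.018,p[:2]); go(.5186,.1944,.19)
u,v=proj(d,p+[0,0,.018]).astype(int);print(u,v);v=min(max(v,75),405);cv2.imwrite('pics/c6.png',cv2.resize(d['frame'][v-75:v+75,u-100:u+100],(600,450),interpolation=cv2.INTER_CUBIC))
E
```

```text
[ 0.58013401 -0.1589977   0.19112619] [-0.38112497 -0.15783293 -3.30318025] 0.03768080521297394
[325.7181504  333.53009178]
n 4672 z 0.20808835398089176
518 ((572.676513671875, -163.88198852539062), (25.00681495666504, 70.79801940917969), 29.84101676940918) ((573.22216796875, -163.5688934326172), 35.39910888671875)
open ((574.19775390625, -163.45297241210938), (24.16270637512207, 65.33793640136719), 29.63324546813965)
t 15.325 delta mm [-1.228e+02  3.367e+02 -3.000e-01] yaw of y 119.79 j [ 0.06  0.26 -0.21 -0.   -1.1  -1.11]
325 333
```

View pics/c6.png

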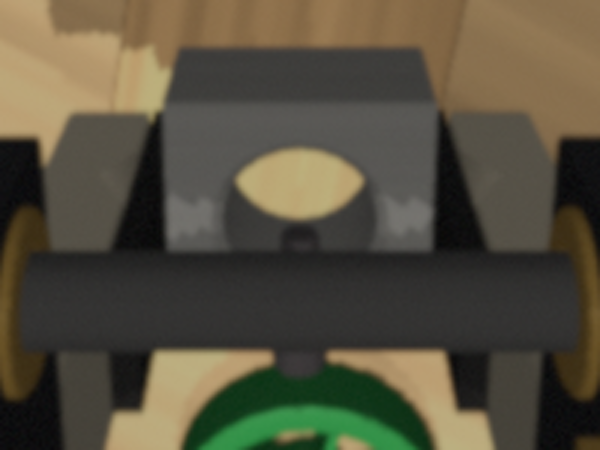

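The collar is held level and square: top rear edge at about row 292, bore rear edge at row 307, screw pointing forward. I'll work out its offset from the TCP.

```bash
python3 - <<'E'
from h import *
import pickle
d=pickle.load(open('w6.pkl','rb')); s=arm.observe(); p=np.array(s['position']); R=np.array(s['eef_rot'])
for uv in [(325,292),(325,307.3),(303.3,321),(346.7,321)]: print(uv,(R.T@(onplane(d,uv,p[2]+.0178)-p)*1000).round(1))
P=cloud(d); q=(P-p)@R*1000; m=(abs(q[...,2]+17.8)<3)&(abs(q[...,1])<15); print('back edge x',np.percentile(q[m][:,0],[95,98,99.5]), np.median(q[m][:,2]))
E
```

```text
(325, 292) [ 17.8  -0.8 -17.8]
(325, 307.3) [ 10.8  -0.8 -17.8]
(303.3, 321) [  4.3 -10.1 -17.8]
(346.7, 321) [  4.4   8.4 -17.8]
back edge x [18.04143035 18.26150741 18.39219584] -18.396890343393466
```

>>> arm_command(claw=[-1,-1,-1,-1,-1,-1,-1,-1], delta_pos=[[-10,28,0],[-17.5,48,0],[-18,50,0],[-18,50,0],[-18,50,0],[-18,50,0],[-15,40,0],[-8,21,0]], yaw=[0,0,0,0,0,0,0,0])

```text
time_s: 16.32
position: [0.517, 0.1959, 0.1881]
eef_rot: [[-0.867, -0.499, -0.002], [-0.499, 0.867, -0.001], [0.002, -0.0, -1.0]]
ft_force: [-0.5, -0.3, -2.0]
gripper_width: 0.0375
grasp_force: 30.0
```

>>> arm_command(claw=[-1,-1], delta_pos=[[0,0,0],[0,0,0]], yaw=[0,0])

```text
time_s: 16.58
position: [0.5179, 0.1935, 0.1889]
eef_rot: [[-0.868, -0.497, -0.001], [-0.497, 0.868, -0.001], [0.001, -0.0, -1.0]]
ft_force: [-0.2, 0.2, -2.1]
gripper_width: 0.0376
grasp_force: 30.0
```

```bash
python3 - <<'E'
from go import *
go(.5181,.1945,.116); print(arm.observe()['ft_force'],arm.observe()['gripper_width'])
E
```

```text
t 16.575 delta mm [-0.7  0.8 72.9] yaw of y 119.79 j [ 0.71  0.19 -0.31 -0.   -1.07 -1.76]
[-0.18882373  0.1792087  -2.06852102] 0.037555588154487896
```

>>> arm_command(claw=[-1,-1,-1,-1,-1,-1], delta_pos=[[-0.7,0.8,20],[0,0,30],[0,0,18],[0,0,5],[0,0,0],[0,0,0]], yaw=[0,0,0,0,0,0])

```text
time_s: 17.32
position: [0.519, 0.1954, 0.1175]
eef_rot: [[-0.868, -0.497, 0.001], [-0.497, 0.868, 0.001], [-0.002, 0.0, -1.0]]
ft_force: [0.4, 0.6, -0.8]
gripper_width: 0.0377
grasp_force: 30.0
```

```bash
python3 - <<'E'
from go import *
go(.5181,.1945,.104); print(arm.observe()['ft_force'],arm.observe()['gripper_width'])
E
```

```text
t 17.325 delta mm [ 1.3 -0.4 13.5] yaw of y 119.8 j [ 0.71  0.26 -0.4   0.   -0.91 -1.76]
[ 0.44026398  0.6433927  -0.81274454] 0.03766355657835056
```

>>> arm_command(claw=[-1,-1,-1,-1], delta_pos=[[0.9,-0.3,3],[0,0,2],[0,0,0],[0,0,0]], yaw=[0,0,0,0])

```text
time_s: 17.82
position: [0.5178, 0.1948, 0.1116]
eef_rot: [[-0.868, -0.497, 0.0], [-0.497, 0.868, -0.0], [0.0, -0.0, -1.0]]
ft_force: [0.0, 0.3, -2.5]
gripper_width: 0.0377
grasp_force: 30.0
```

>>> arm_command(claw=[-1], delta_pos=[[0,0,0]], yaw=[0])

```text
time_s: 17.95
position: [0.5178, 0.1948, 0.1116]
eef_rot: [[-0.868, -0.497, 0.0], [-0.497, 0.868, 0.0], [-0.0, 0.0, -1.0]]
ft_force: [-0.0, -1.4, -1.6]
gripper_width: 0.0374
grasp_force: 30.0
```

>>> arm_command(claw=[-1,-1], delta_pos=[[0,0,2],[0,0,0]], yaw=[0,0])

```text
time_s: 18.2
position: [0.5176, 0.1946, 0.1093]
eef_rot: [[-0.868, -0.497, -0.0], [-0.497, 0.868, -0.0], [0.0, -0.0, -1.0]]
ft_force: [0.5, 0.2, -2.2]
gripper_width: 0.0377
grasp_force: 30.0
```

>>> arm_command(claw=[-1,-1,-1,-1], delta_pos=[[-0.3,-0.2,2],[0,0,2],[0,0,2],[0,0,0]], yaw=[0,0,0,0])

```text
time_s: 18.7
position: [0.518, 0.1946, 0.1033]
eef_rot: [[-0.868, -0.497, -0.0], [-0.497, 0.868, -0.0], [0.0, -0.0, -1.0]]
ft_force: [-0.2, -0.2, -2.3]
gripper_width: 0.0379
grasp_force: 30.0
```

>>> arm_command(claw=[-1,-1,-1], delta_pos=[[0,0,2],[0,0,2],[0,0,0]], yaw=[0,0,0])

```text
time_s: 19.08
position: [0.518, 0.1946, 0.0993]
eef_rot: [[-0.868, -0.497, -0.0], [-0.497, 0.868, -0.0], [0.0, -0.0, -1.0]]
ft_force: [0.0, -0.1, -3.3]
gripper_width: 0.0378
grasp_force: 30.0
```

>>> arm_command(claw=[-1,-1,-1,-1,-1], delta_pos=[[0,0,2],[0,0,2],[0,0,2],[0,0,2],[0,0,0]], yaw=[0,0,0,0,0])

```text
time_s: 19.7
position: [0.518, 0.1946, 0.0913]
eef_rot: [[-0.868, -0.497, -0.0], [-0.497, 0.868, -0.0], [0.0, -0.0, -1.0]]
ft_force: [-0.8, 0.5, -1.9]
gripper_width: 0.0376
grasp_force: 30.0
```

>>> arm_command(claw=[-1,-1,-1,-1,-1], delta_pos=[[0,0,3],[0,0,3],[0,0,3],[0,0,0],[0,0,0]], yaw=[0,0,0,0,0])

```text
time_s: 20.32
position: [0.5182, 0.1947, 0.0826]
eef_rot: [[-0.868, -0.497, 0.0], [-0.497, 0.868, -0.0], [0.0, -0.0, -1.0]]
ft_force: [0.4, 0.9, -1.9]
gripper_width: 0.0377
grasp_force: 30.0
```

No contact yet, and the screw tip has passed over the flat. I'll press down onto the sleeve.

>>> arm_command(claw=[-1,-1,-1,-1,-1], delta_pos=[[0,0,2],[0,0,2],[0,0,1],[0,0,0],[0,0,0]], yaw=[0,0,0,0,0])

```text
time_s: 20.95
position: [0.5183, 0.1948, 0.0778]
eef_rot: [[-0.868, -0.497, 0.0], [-0.497, 0.868, 0.0], [-0.0, 0.0, -1.0]]
ft_force: [-1.1, -0.2, 2.5]
gripper_width: 0.0378
grasp_force: 30.0
```

>>> arm_command(claw=[-1,-1,-1,-1], delta_pos=[[0,0,1],[0,0,1],[0,0,0],[0,0,0]], yaw=[0,0,0,0])

```text
time_s: 21.45
position: [0.5183, 0.1948, 0.0757]
eef_rot: [[-0.868, -0.497, 0.0], [-0.497, 0.868, 0.0], [-0.0, 0.0, -1.0]]
ft_force: [-0.9, 0.2, 4.8]
gripper_width: 0.0379
grasp_force: 30.0
```

>>> arm_command(claw=[-1,-1,-1,-1], delta_pos=[[0,0,0.7],[0,0,0.7],[0,0,0],[0,0,0]], yaw=[0,0,0,0])

```text
time_s: 21.95
position: [0.5183, 0.1948, 0.0743]
eef_rot: [[-0.868, -0.497, 0.0], [-0.497, 0.868, 0.0], [-0.0, -0.0, -1.0]]
ft_force: [-1.1, 0.3, 6.0]
gripper_width: 0.0379
grasp_force: 30.0
```

>>> arm_command(claw=[-1,-1,-1,-1], delta_pos=[[0,0,0.5],[0,0,0.3],[0,0,0],[0,0,0]], yaw=[0,0,0,0])

```text
time_s: 22.45
position: [0.5183, 0.1948, 0.0741]
eef_rot: [[-0.867, -0.497, 0.001], [-0.497, 0.867, 0.0], [-0.001, -0.0, -1.0]]
ft_force: [-4.2, 0.2, 10.6]
gripper_width: 0.038
grasp_force: 30.0
```

>>> arm_command(claw=[-1,-1,-1,-1], delta_pos=[[0,0,0.4],[0,0,0],[0,0,0],[0,0,0]], yaw=[0,0,0,0])

```text
time_s: 22.95
position: [0.5183, 0.1948, 0.0741]
eef_rot: [[-0.867, -0.498, 0.001], [-0.498, 0.867, 0.0], [-0.001, -0.0, -1.0]]
ft_force: [-5.2, -1.6, 14.6]
gripper_width: 0.0377
grasp_force: 30.0
```

```bash
python3 - <<'E'
from h import *
s=arm.observe(); p=np.array(s['position']); R=np.array(s['eef_rot']); print(p,s['ft_force'],s['wrist_torque'],s['grasp_force'])
d=snap('wrist'); P=cloud(d); q=(P-p)@R*1000; m=(abs(q[...,2]+17.8)<3)&(abs(q[...,1])<15)&(q[...,0]>12)&(q[...,0]<19)
print('top rel',np.median(q[m][:,2]),'z',np.median(P[m][:,2]),'back',np.percentile(q[m][:,0],[98]),m.sum())
m2=m&True
for lo,hi in [(-15,-5),(5,15)]:
    k=m&(q[...,1]>lo)&(q[...,1]<hi); print(lo,P[k][:,2].mean())
u,v=proj(d,p+[0,0,.018]).astype(int);cv2.imwrite('pics/c7.png',cv2.resize(d['frame'][v-100:v+100,u-130:u+130],(780,600),interpolation=cv2.INTER_CUBIC))
E
```

```text
[0.51833648 0.19479939 0.07407475] [-5.18457702 -1.63947166 14.60024347] [-0.09343406  2.00286129 -0.02991476] 30.00245600938797
top rel -17.084996485903815 z 0.09114841942510171 back [18.8835114] 1192
-15 0.09108173500291321
5 0.09104629516336839
```

View pics/c7.png

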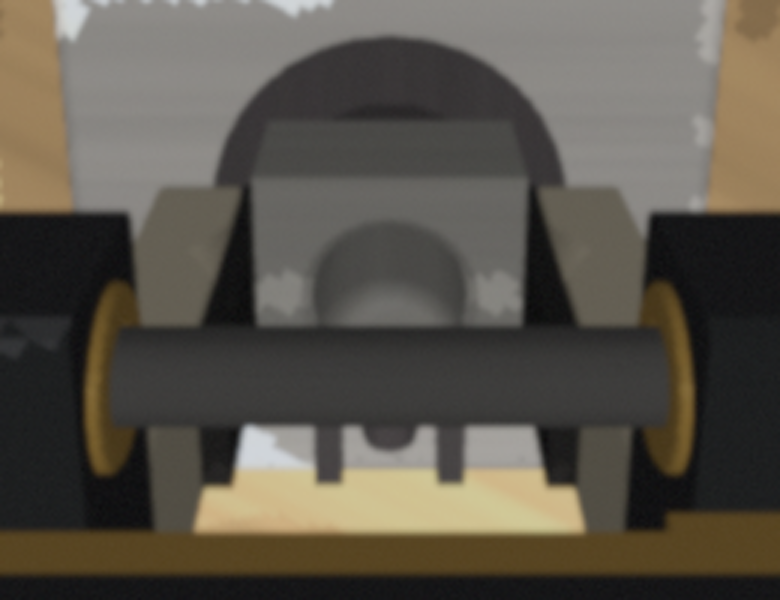

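The collar is over the shaft with its top at 92 mm, once the camera's -1 mm bias is allowed for. The screw head sits midway between the two ribs, at about (390,437). The force rises with no further travel, so it is on the shoulder.

```bash
python3 -c "
from bench import arm
print(arm.hand_in())"
```

```text
the job is handed in; nothing more can be done
None
```

I turned the shaft's flat to face the channel, pressed the collar home on the shoulder with its set screw pointing out along the channel, and handed the job in at about 23 s still holding it down at about 15 N; no verdict was returned.

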